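# Let the green marbles out of the counter dispenser

### The arm

A 7-joint arm with a two-finger parallel gripper is mounted at the origin on the work surface. World frame = base frame: x ahead of the robot, y to its left, z up, the work surface at z = 0. Lengths are in m, angles in degrees, forces in N, time in s.
With the tool pointing down it reaches from about 0.425 to 0.875 m from the base axis. Payload 4.7 kg.
Tool frame: the origin (TCP) lies on the mounting face of the last link; the fingertips stand 182 mm ahead of it and the grasp point (between the pads) lies 164 mm ahead of it; z points along the fingers, y is the line along which they close (so a half turn about z gives the same grasp; the last joint's range is limited). The gripper opens to 87 mm and grips with 3 to 60 N. Pads are 19 mm wide; open, the fingers measure 117 mm over their backs; the gripper's body (75 mm by 190 mm) begins 51 mm behind the grasp point.
Start: joints at [63.833, 18.392, -4.016, 83.108, 1.295, 78.541, -3.26], TCP at [0.295, -0.579, 0.405] pointing down, gripper open.
Joint ranges: [-163.93, 163.93], [-17.29, 119.83], [-79.2, 71.16], [3.27, 140.29], [-89.18, 269.18], [5.43, 117.66], [-154.24, 154.24]. Speed limits (degrees/s): [147.25, 147.25, 180, 180, 180, 180, 180].

### API

Orientations are given as [roll, pitch, yaw] about the fixed x, y, z axes, in that order (R = Rz(yaw) Ry(pitch) Rx(roll)).
In Python, from cell import env gives the robot as it stands.
- The arm moves only by the tool servo_tool, never from a script. Its argument "plan" is a list of rows, each an object with "xyz": the shift along the tool's x, y, z in cm, a list of three; "twist": the turn, a rotation vector about the tool's x, y, z in degrees, a list of three; "jaw": the closure, from 0 (fully open) to 1 (shut). In form: [{"xyz": [x, y, z], "twist": [wx, wy, wz], "jaw": jaw}, ...]. A call has 1 to 10 rows; each row is the pose to reach, as a shift and turn from the pose commanded when the call began, along the tool's axes at that moment; what a row does not reach only later rows make up. A row lasts 1/12 s, in which the tool goes at most 41.7 mm and 7.16 degrees, less where a joint would pass 70% of its speed; a pose out of reach is approached as far as the arm can. A call with a gripper value outside its range is refused whole. The fingers move at their own pace and stop on an object; "newtons" is the grip in N (left out, the last holds). Time passes only in rows, so rows that repeat a pose let the fingers close. It gives the time, the measured TCP pose, the force, the opening and the grip force at its end, in the units of the state.
- env.get_obs(): the state, without advancing time (a new reading comes with each control period).
- env.read_camera(name): name is "scene" or "top"; returns a dict with "img" (384x512x3 uint8, red, green, blue), "camera_matrix" (3x3 intrinsics, pixels), "R" (3x3) and "t" (3): a world point X has camera coordinates R X + t. Camera axes: x right, y down, z forward; pixel columns grow to the right and rows downward; lengths in m; the calibration is good to about 2 mm. A picture is of the moment at which its call begins. There is no depth.
- env.sign_off(): hands the job in; it is judged then, once.
The state is a dict: "time_s": time; "qpos": joint angles; "joint_velocities": joint speeds; "effort": joint torques, N m; "tool_pos": TCP position; "tool_rot": TCP orientation; "force": force on the tool from outside, world axes, zero at the start; "wrist_torque": the same for the moment, N m; "grip_width": finger opening in m; "grasp_force": force on a finger pad.
Only numpy, scipy, OpenCV 4.12 (cv2) and the standard library are available. Lean on these libraries where they do the work, as an engineer would, in place of code of your own. Each camera call takes 0.05 s, during which the arm holds its last target. There are 200 camera calls.

### The job

Of the two marble dispensers, take the one with the green marbles: press its red paddle down with the fingertips and keep it down until all three green marbles have rolled into its catch tray, then let the paddle come back up so that the gate is shut again. Do it only by pressing the paddle: do not touch the marbles or the gates, leave the amber dispenser's lever alone and leave everything else on the counter where it is.

Things in the scene. Friction and masses are not known exactly. Their poses are not given: they have to be found in the camera images.
- green_chute: Fixed wooden dispenser of green marbles, about 400 mm long with its paddle, 110 mm wide. Origin on the table under it; x along it from paddle end to tray, z up. Ramp (40 mm wide) falls from x=-0.09 to the gate at x=0.065, 50 mm above the table there. Open tray beyond: inside x 0.076 to 0.205, y +-0.049, walls 52 mm high, floor about 15 mm up. Lever pivot x=-0.05, y=0.042, z=0.115, axis along y: paddle at one end, gate at the other.
- green_lever (a joint): Rocking lever of the green marble dispenser, rad: 0 = gate shut (a spring brings it back here when let go), 0.38 = paddle fully down at its stop, gate lifted about 43 mm. Marbles pass from about 0.22 on. Holding the paddle fully down takes about 3 N.
- green_paddle (a point): Red press paddle of the green marble dispenser, 45 mm (along it) x 46 mm, 8 mm thick. Origin: centre of its upper face, at x=-0.16, y=0.03, z=0.125 of the dispenser when the gate is shut; z is its upward normal. Pressed fully, the origin drops about 40 mm and moves about 4 mm towards the pivot; nothing lies under it.
- green_gate (a point): Aluminium gate plate of the green marble dispenser, 34 mm wide, 6 mm thick, hanging from the far end of the lever across the ramp; 50 mm tall, this point at its centre.
- green_marble1: One green glass marble, 35 mm across, about 56 g, origin at its centre; the three wait in a row on the ramp behind the gate, number 1 at the gate.
- green_marble2: One green glass marble, 35 mm across, about 56 g, origin at its centre; the three wait in a row on the ramp behind the gate, number 1 at the gate.
- green_marble3: One green glass marble, 35 mm across, about 56 g, origin at its centre; the three wait in a row on the ramp behind the gate, number 1 at the gate.
- amber_chute: Fixed wooden dispenser of amber marbles, about 400 mm long with its paddle, 110 mm wide. Origin on the table under it; x along it from paddle end to tray, z up. Ramp (40 mm wide) falls from x=-0.09 to the gate at x=0.065, 50 mm above the table there. Open tray beyond: inside x 0.076 to 0.205, y +-0.049, walls 52 mm high, floor about 15 mm up. Lever pivot x=-0.05, y=0.042, z=0.115, axis along y: paddle at one end, gate at the other.
- amber_lever (a joint): Rocking lever of the amber marble dispenser, rad: 0 = gate shut (a spring brings it back here when let go), 0.38 = paddle fully down at its stop, gate lifted about 43 mm. Marbles pass from about 0.22 on. Holding the paddle fully down takes about 3 N.
- amber_paddle (a point): Red press paddle of the amber marble dispenser, 45 mm (along it) x 46 mm, 8 mm thick. Origin: centre of its upper face, at x=-0.16, y=0.03, z=0.125 of the dispenser when the gate is shut; z is its upward normal. Pressed fully, the origin drops about 40 mm and moves about 4 mm towards the pivot; nothing lies under it.
- amber_gate (a point): Aluminium gate plate of the amber marble dispenser, 34 mm wide, 6 mm thick, hanging from the far end of the lever across the ramp; 50 mm tall, this point at its centre.
- amber_marble1: One amber glass marble, 35 mm across, about 56 g, origin at its centre; the three wait in a row on the ramp behind the gate, number 1 at the gate.
- amber_marble2: One amber glass marble, 35 mm across, about 56 g, origin at its centre; the three wait in a row on the ramp behind the gate, number 1 at the gate.
- amber_marble3: One amber glass marble, 35 mm across, about 56 g, origin at its centre; the three wait in a row on the ramp behind the gate, number 1 at the gate.
- jar: green glass storage jar with steel cap, 76 mm across, 130 mm tall, between the two dispensers; a loose bystander. Origin at the centre of its underside.
- insulator: teal glass insulator, 72 mm across, 82 mm tall, between the two dispensers, farther away; a loose bystander. Origin at the centre of its underside.
- chips: stack of four red and white game chips, 39 mm across, 40 mm tall, nearest the robot; a loose bystander. Origin at the centre of its underside.
- spice: small amber jar with yellow cap, 48 mm across, 75 mm tall, on the left; a loose bystander. Origin at the centre of its underside.
- tin: pale yellow tin, 52 x 77 x 102 mm tall, on the left; a loose bystander. Origin at the centre of its underside.
- bottle: amber glass bottle, 64 mm across, 190 mm tall, on the right; a loose bystander. Origin at the centre of its underside.
- clown: red toy figure with white head, 60 mm across, 103 mm tall, on the right; a loose bystander. Origin at the centre of its underside.

How it is judged (in metres and radians):
On the way, in this order (a step that is already met when the one before it is completed fails the run):
1. a finger presses the green dispenser's paddle down and its gate begins to lift (lever past 0.12 rad) (value of joint green_lever above 0.12 rad and contact force between the fingers and green_lever_c3 above 0.3 N), for 0.05 s.
2. all three green marbles are in the tray while the finger still holds the paddle down (all of step 1 and x of green_marble1 in the frame of green_chute between 0.08 and 0.2 m and y of green_marble1 in the frame of green_chute between -0.045 and 0.045 m and z of each of green_marble1, green_marble2, green_marble3 in the frame of green_chute below 0.055 m and x of green_marble2 in the frame of green_chute between 0.08 and 0.2 m and y of green_marble2 in the frame of green_chute between -0.045 and 0.045 m and x of green_marble3 in the frame of green_chute between 0.08 and 0.2 m and y of green_marble3 in the frame of green_chute between -0.045 and 0.045 m), for 0.1 s.
At the end, for the whole second after the job is handed in: All three green marbles lie inside the green dispenser's catch tray (centres within its walls and below 55 mm), the green lever is back within 0.05 rad of shut, the amber lever is shut and the amber marbles are still behind their gate (x of green_marble1 in the frame of green_chute between 0.08 and 0.2 m and y of green_marble1 in the frame of green_chute between -0.045 and 0.045 m and z of each of green_marble1, green_marble2, green_marble3 in the frame of green_chute below 0.055 m and x of green_marble2 in the frame of green_chute between 0.08 and 0.2 m and y of green_marble2 in the frame of green_chute between -0.045 and 0.045 m and x of green_marble3 in the frame of green_chute between 0.08 and 0.2 m and y of green_marble3 in the frame of green_chute between -0.045 and 0.045 m and value of joint each of green_lever, amber_lever below 0.05 rad and x of each of amber_marble1, amber_marble2, amber_marble3 in the frame of amber_chute below 0.06 m); the robot touches nothing.
It fails at once if a marble is touched by the robot (contact force between any of the fingers, the arm and green_marble1 above 0.3 N or contact force between any of the fingers, the arm and green_marble2 above 0.3 N or contact force between any of the fingers, the arm and green_marble3 above 0.3 N or contact force between any of the fingers, the arm and amber_marble1 above 0.3 N or contact force between any of the fingers, the arm and amber_marble2 above 0.3 N or contact force between any of the fingers, the arm and amber_marble3 above 0.3 N).
It fails at once if a marble is lifted (centre above 130 mm) (height (world z) of any of green_marble1, green_marble2, green_marble3, amber_marble1, amber_marble2, amber_marble3 above 0.13 m).
It fails at once if a gate is touched by the robot (contact force between any of the fingers, the arm and green_lever_c2 above 0.5 N or contact force between any of the fingers, the arm and amber_lever_c2 above 0.5 N).
It fails at once if the amber dispenser's lever is pressed (past 0.06 rad) (value of joint amber_lever above 0.06 rad).
It fails at once if a bystander is moved more than 20 mm or tipped over (distance of any of jar, insulator, chips, spice, tin, bottle, clown from where it was at the start of the episode above 0.02 m or angle between any of jar, insulator, chips, spice, tin, bottle, clown's own z axis and vertical above 0.4 rad).
It also fails if it takes over 29 s, if anything falls off the work surface, if the arm or the gripper's body presses on something with over 40 N, if the wrist force passes 120 N, or if a joint passes its speed limit or range.

## Working session

There is one attempt and no reset: what is moved stays moved. The work goes in short steps, Python scripts to look and compute and a tool call to move; the robot and the scene stay as the last step left them, time stands still between calls to the robot, and variables do not carry over. Pictures are saved under pics/ and viewed, at most 10 in all, crops included, and the job is handed in when it is done.

Besides the shell and the picture viewer there is one more tool, called after "Call:" by a JSON object that holds its "fn" and its "kwargs", one argument or row to a line. servo_tool: Moves the arm, as the interface text tells. Its arguments: {"type":"object","properties":{"plan":{"type":"array","items":{"type":"object","properties":{"xyz":{"type":"array","items":{"type":"number"}},"twist":{"type":"array","items":{"type":"number"}},"jaw":{"type":"number"}}}},"newtons":{"type":"number"}},"required":["plan"]}

```bash
mkdir -p pics
python3 - <<'E'
from cell import env
import cv2
for n in("scene","top"):
    c=env.read_camera(n); cv2.imwrite(f"pics/{n}0.png",c["img"][:,:,::-1]); print(n,c["camera_matrix"].tolist(),c["R"].tolist(),c["t"].tolist())
o=env.get_obs();print(o["time_s"],o["tool_pos"],o["tool_rot"],o["force"])
E
```

```text
scene [[464.8276558309173, 0.0, 254.08370782909552], [0.0, 464.8276558309173, 187.0658519730097], [0.0, 0.0, 1.0]] [[-0.6458915233649615, 0.7633666864644528, -0.009769444281576953], [0.5362082161437001, 0.4445074362005219, -0.7175610692494612], [-0.5434196251381435, -0.46870506841586485, -0.69642707432724]] [0.38142353216369446, -0.2380308146795629, 1.6300972636107354]
top [[395.5354829363222, 0.0, 257.4078741939987], [0.0, 395.5354829363222, 188.7262213617732], [0.0, 0.0, 1.0]] [[-0.07856172392113231, -0.9968993674954267, -0.004439214092340017], [-0.9726780563373154, 0.07762723791981188, -0.21879536250296336], [0.21846156241865988, -0.012871014729179365, -0.9757606687735672]] [0.04450306798015342, 0.5844417702177265, 1.2397892701608886]
0.1 [ 0.29472278 -0.57912343  0.40377652] [-1.79899938e+02  5.62848925e-03  2.69788007e+01] [ 0.39988815  0.36553301 -1.74278843]
```

View pics/top0.png

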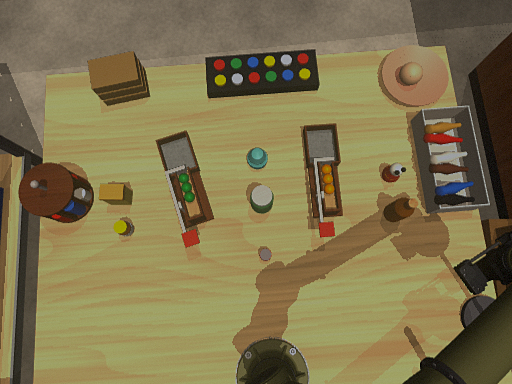

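View pics/scene0.png

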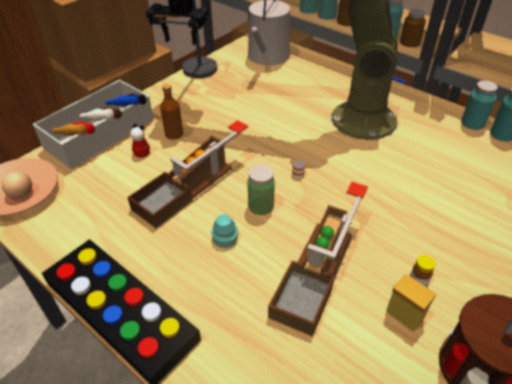

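The top view shows the green dispenser on the left: paddle at about (191,239), marbles near (186,188), tray near (178,152). In the scene view its paddle is at (357,189).

```bash
cat > h.py <<'E'
from cell import env
import numpy as np, cv2
def onplane(c,uv,z):
    d=c["R"].T@np.linalg.inv(c["camera_matrix"])@[uv[0],uv[1],1]; o=-c["R"].T@c["t"]
    return o+d*(z-o[2])/d[2]
def red(c,lo,hi):
    i=c["img"].astype(int); m=(i[...,0]>120)&(i[...,1]<60)&(i[...,2]<60)
    k=np.zeros_like(m); k[lo[1]:hi[1],lo[0]:hi[0]]=1; return np.argwhere(m&k)[:,::-1].mean(0),(m&k).sum()
E
python3 - <<'E'
from h import *
t=env.read_camera("top"); s=env.read_camera("scene")
a,na=red(t,(175,225),(207,252)); b,nb=red(s,(335,175),(375,205)); print(a,na,b,nb)
P=[c["camera_matrix"]@np.c_[c["R"],c["t"]] for c in (t,s)]
X=cv2.triangulatePoints(P[0],P[1],a,b).ravel(); print("tri",X[:3]/X[3])
print("plane",onplane(t,a,.125),onplane(s,b,.125))
f=(onplane(t,(157,139),.052)+onplane(t,(186,131),.052))/2
i=t["img"].astype(int);m=(i[...,1]>100)&(i[...,0]<60)&(i[...,2]<90);m[:165]=0;m[210:]=0;m[:,:170]=0;m[:,205:]=0
q=np.argwhere(m)[:,::-1]
vx=cv2.fitLine(q.astype(np.float32),cv2.DIST_L2,0,.01,.01).ravel()
g=[onplane(t,vx[2:]+k*vx[:2],.085) for k in(-15,15)]
print("tray end",f); d=g[1]-g[0]; print("marble axis",g[0],g[1],len(q))
p=onplane(t,a,.125)
for d in (f-p,g[0]-g[1]): print(np.degrees(np.arctan2(d[1],d[0])))
print(np.linalg.norm((f-p)[:2]))
E
```

```text
[190.26699029 237.67961165] 206 [356.6962963  189.61481481] 135
tri [0.43575392 0.21814844 0.1199299 ]
plane [0.43596589 0.2158088  0.125     ] [0.4400021  0.22131183 0.125     ]
tray end [0.80133967 0.27757077 0.052     ]
marble axis [0.65533001 0.24269002 0.085     ] [0.55731168 0.21808543 0.085     ] 109
9.594454114749391
14.091245164993257
0.37055706270704736
```

Checks agree: the paddle is at (0.436, 0.218), the paddle-to-tray-end distance is 371 mm as expected, and the yaw is about 14.2° from both measurements. Next I move round with the jaw closing.

Call:
{"fn": "servo_tool", "kwargs": {
  "plan": [
    {"xyz": [3.2, -2.6, -0.5], "twist": [0, 0, 1.3], "jaw": 1},
    {"xyz": [6.4, -5.2, -1], "twist": [0, 0, 2.6], "jaw": 1},
    {"xyz": [9.6, -7.9, -1.5], "twist": [0, 0, 3.9], "jaw": 1},
    {"xyz": [12.8, -10.5, -2], "twist": [0, 0, 5.2], "jaw": 1},
    {"xyz": [16, -13.2, -2.5], "twist": [0, 0, 6.4], "jaw": 1},
    {"xyz": [19.2, -15.8, -2.5], "twist": [0, 0, 7.7], "jaw": 1},
    {"xyz": [22.4, -18.4, -2.5], "twist": [0, 0, 9], "jaw": 1},
    {"xyz": [25.6, -21, -2.5], "twist": [0, 0, 10.3], "jaw": 1},
    {"xyz": [28.8, -23.7, -2.5], "twist": [0, 0, 11.6], "jaw": 1},
    {"xyz": [31.9, -26.3, -2.5], "twist": [0, 0, 12.8], "jaw": 1}
  ]
}}

```text
time_s: 1.03
tool_pos: [0.4601, -0.198, 0.4299]
tool_rot: [180.0, -0.0, 14.1]
force: [0.9, -0.9, 0.3]
grip_width: 0.0284
grasp_force: 0.0
```

Run:
```python
from h import *
o=env.get_obs();print({k:np.round(o[k],3).tolist() for k in("time_s","tool_pos","tool_rot","qpos","force","grip_width")})
```

```text
{'time_s': 1.033, 'tool_pos': [0.46, -0.198, 0.43], 'tool_rot': [179.97, -0.007, 14.118], 'qpos': [41.252, 0.346, -20.992, 101.021, 0.148, 78.633, -55.651], 'force': [0.899, -0.862, 0.277], 'grip_width': 0.028}
```

Call:
{"fn": "servo_tool", "kwargs": {
  "plan": [
    {"xyz": [0.8, -4, 0], "twist": [0, 0, 0], "jaw": 1},
    {"xyz": [1.6, -8, 0], "twist": [0, 0, 0], "jaw": 1},
    {"xyz": [2.4, -12, 0], "twist": [0, 0, 0], "jaw": 1},
    {"xyz": [3.2, -16, 0], "twist": [0, 0, 0], "jaw": 1},
    {"xyz": [4, -20, 0], "twist": [0, 0, 0], "jaw": 1},
    {"xyz": [4.8, -24, 1], "twist": [0, 0, 0], "jaw": 1},
    {"xyz": [5.6, -28, 2], "twist": [0, 0, 0], "jaw": 1},
    {"xyz": [6.4, -32, 3], "twist": [0, 0, 0], "jaw": 1},
    {"xyz": [7, -36, 4], "twist": [0, 0, 0], "jaw": 1},
    {"xyz": [7.5, -39.8, 5], "twist": [0, 0, 0], "jaw": 1}
  ]
}}

```text
time_s: 1.87
tool_pos: [0.4343, 0.2061, 0.3796]
tool_rot: [180.0, -0.1, 14.2]
force: [0.9, -0.0, 0.8]
grip_width: 0.0007
grasp_force: 0.0
```

Call:
{"fn": "servo_tool", "kwargs": {
  "plan": [
    {"xyz": [0, -1.1, 2], "twist": [0, 0, 0], "jaw": 1},
    {"xyz": [0, -1.1, 4], "twist": [0, 0, 0], "jaw": 1},
    {"xyz": [0, -1.1, 5], "twist": [0, 0, 0], "jaw": 1},
    {"xyz": [0, -1.1, 5], "twist": [0, 0, 0], "jaw": 1}
  ]
}}

```text
time_s: 2.2
tool_pos: [0.4315, 0.2139, 0.3274]
tool_rot: [180.0, 0.3, 14.2]
force: [-1.0, 0.0, -0.3]
grip_width: 0.0004
grasp_force: 0.0
```

Run:
```python
from h import *
o=env.get_obs();print({k:np.round(o[k],3).tolist() for k in("time_s","tool_pos","tool_rot","qpos","force","grip_width")})
c=env.read_camera("scene");cv2.imwrite("pics/s1.png",cv2.resize(c["img"][110:270,230:450,::-1],None,fx=3,fy=3))
```

```text
{'time_s': 2.2, 'tool_pos': [0.432, 0.214, 0.327], 'tool_rot': [179.977, 0.272, 14.181], 'qpos': [18.722, 4.008, -49.321, 110.562, 3.239, 67.123, -107.623], 'force': [-0.99, 0.013, -0.302], 'grip_width': 0.0}
```

View pics/s1.png

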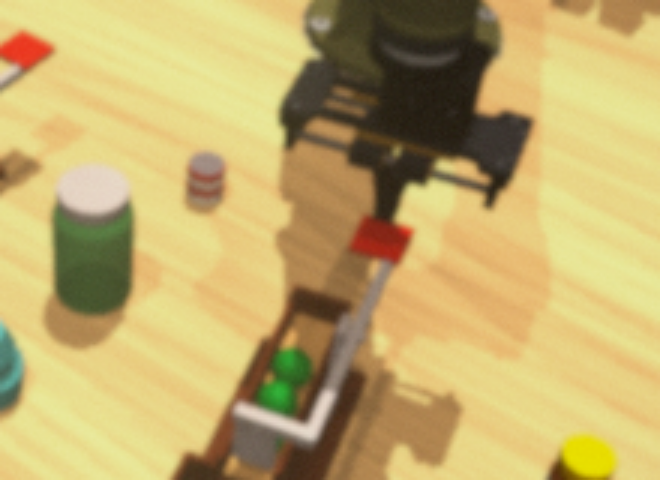

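The picture shows the closed fingertips at (388,220) directly above the green paddle (381,240). Pressing.

Call:
{"fn": "servo_tool", "kwargs": {
  "plan": [
    {"xyz": [0.2, -0.2, 1.2], "twist": [0, 0, 0], "jaw": 1},
    {"xyz": [0.3, -0.3, 2.2], "twist": [0, 0, 0], "jaw": 1},
    {"xyz": [0.3, -0.3, 3.2], "twist": [0, 0, 0], "jaw": 1},
    {"xyz": [0.3, -0.3, 4.2], "twist": [0, 0, 0], "jaw": 1},
    {"xyz": [0.3, -0.3, 5.2], "twist": [0, 0, 0], "jaw": 1},
    {"xyz": [0.3, -0.3, 5.8], "twist": [0, 0, 0], "jaw": 1},
    {"xyz": [0.3, -0.3, 5.8], "twist": [0, 0, 0], "jaw": 1},
    {"xyz": [0.3, -0.3, 5.8], "twist": [0, 0, 0], "jaw": 1},
    {"xyz": [0.3, -0.3, 5.8], "twist": [0, 0, 0], "jaw": 1},
    {"xyz": [0.3, -0.3, 5.8], "twist": [0, 0, 0], "jaw": 1}
  ]
}}

```text
time_s: 3.08
tool_pos: [0.4339, 0.2182, 0.2716]
tool_rot: [180.0, 0.1, 14.2]
force: [-2.7, -0.6, 3.0]
grip_width: 0.0003
grasp_force: 1.6
```

Call:
{"fn": "servo_tool", "kwargs": {
  "plan": [
    {"xyz": [0, 0, 0], "twist": [0, 0, 0], "jaw": 1},
    {"xyz": [0, 0, 0], "twist": [0, 0, 0], "jaw": 1},
    {"xyz": [0, 0, 0], "twist": [0, 0, 0], "jaw": 1},
    {"xyz": [0, 0, 0], "twist": [0, 0, 0], "jaw": 1},
    {"xyz": [0, 0, 0], "twist": [0, 0, 0], "jaw": 1},
    {"xyz": [0, 0, 0], "twist": [0, 0, 0], "jaw": 1},
    {"xyz": [0, 0, 0], "twist": [0, 0, 0], "jaw": 1},
    {"xyz": [0, 0, 0], "twist": [0, 0, 0], "jaw": 1},
    {"xyz": [0, 0, 0], "twist": [0, 0, 0], "jaw": 1},
    {"xyz": [0, 0, 0], "twist": [0, 0, 0], "jaw": 1}
  ]
}}

```text
time_s: 3.92
tool_pos: [0.4346, 0.2184, 0.2717]
tool_rot: [180.0, -0.0, 14.2]
force: [-3.6, -1.8, 2.2]
grip_width: 0.0007
grasp_force: 1.7
```

Run:
```python
from h import *
c=env.read_camera("scene");cv2.imwrite("pics/s2.png",cv2.resize(c["img"][150:340,230:450,::-1],None,fx=3,fy=3))
```

```text
(no output)
```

View pics/s2.png

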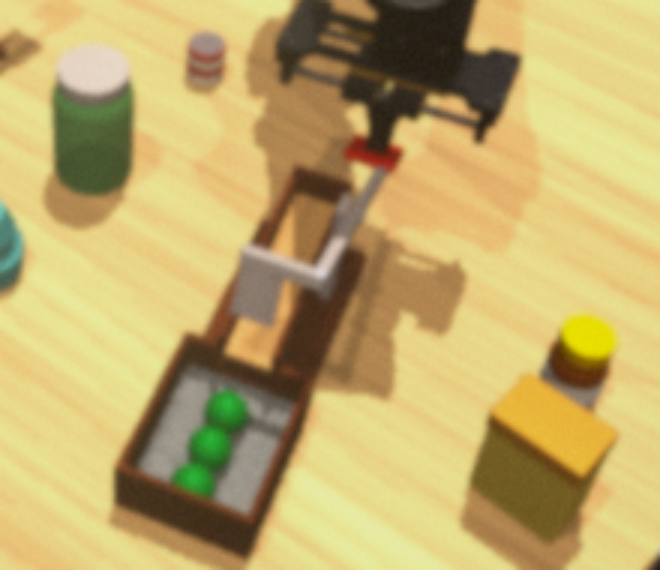

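The paddle is pressed and the gate lifted. All three marbles, at (228,410), (210,448) and (194,485), lie in the tray. I hold a moment more, then release upward slowly.

Call:
{"fn": "servo_tool", "kwargs": {
  "plan": [
    {"xyz": [0, 0, 0], "twist": [0, 0, 0], "jaw": 1},
    {"xyz": [0, 0, 0], "twist": [0, 0, 0], "jaw": 1},
    {"xyz": [0, 0, 0], "twist": [0, 0, 0], "jaw": 1},
    {"xyz": [0, 0, 0], "twist": [0, 0, 0], "jaw": 1},
    {"xyz": [0, 0, -1], "twist": [0, 0, 0], "jaw": 1},
    {"xyz": [0, 0, -2], "twist": [0, 0, 0], "jaw": 1},
    {"xyz": [0, 0, -3.5], "twist": [0, 0, 0], "jaw": 1},
    {"xyz": [0, 0, -5.5], "twist": [0, 0, 0], "jaw": 1},
    {"xyz": [0, 0, -8.5], "twist": [0, 0, 0], "jaw": 1},
    {"xyz": [0, 0, -12], "twist": [0, 0, 0], "jaw": 1}
  ]
}}

```text
time_s: 4.8
tool_pos: [0.4345, 0.2183, 0.3931]
tool_rot: [-180.0, -0.0, 14.2]
force: [0.6, 1.2, 0.2]
grip_width: 0.0001
grasp_force: 0.0
```

Call:
{"fn": "servo_tool", "kwargs": {
  "plan": [
    {"xyz": [0, 0, 0], "twist": [0, 0, 0], "jaw": 1},
    {"xyz": [0, 0, 0], "twist": [0, 0, 0], "jaw": 1},
    {"xyz": [0, 0, 0], "twist": [0, 0, 0], "jaw": 1},
    {"xyz": [0, 0, 0], "twist": [0, 0, 0], "jaw": 1},
    {"xyz": [0, 0, 0], "twist": [0, 0, 0], "jaw": 1},
    {"xyz": [0, 0, 0], "twist": [0, 0, 0], "jaw": 1}
  ]
}}

```text
time_s: 5.3
tool_pos: [0.4344, 0.2181, 0.3908]
tool_rot: [-180.0, 0.1, 14.2]
force: [0.2, -0.2, -0.6]
grip_width: 0.0005
grasp_force: 0.0
```

Run:
```python
from h import *
c=env.read_camera("scene");cv2.imwrite("pics/s3.png",cv2.resize(c["img"][150:340,230:450,::-1],None,fx=3,fy=3))
```

```text
(no output)
```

View pics/s3.png

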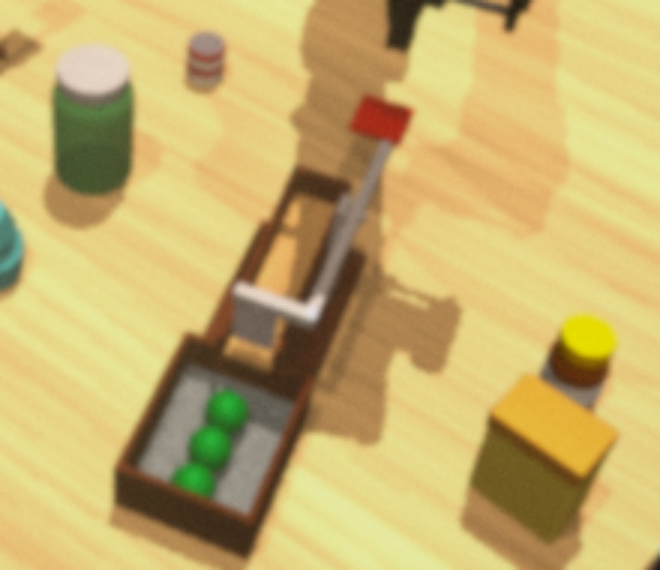

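The paddle is back up at (381,120), the gate is shut, the marbles rest in the tray, and the arm is clear.

```bash
python3 -c "
from cell import env
print(env.sign_off())"
```

```text
the job is handed in; nothing more can be done
None
```

I pressed the green dispenser's paddle until all three green marbles were in its tray, let it back up so the gate shut, and handed the job in; sign-off returned no verdict.

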